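# Park the wash bottle with its spout over the drain cup

## Task

Stand the small wash bottle (the one with the side spout) in the steel ring of the drip station, turned so that the tip of its spout is over the black drain cup, and let go of it. Keep it upright all the way, and leave the two other bottles standing where they are.

Things in the scene. Friction and masses are not known exactly. Their poses are not given: they have to be found in the camera images.
- wash_cap (a point): Centre of the wash bottle's blue ribbed cap (34 mm across, 34 mm tall), the place to grip. Loose rigid ivory plastic bottle, 60 mm across, 126 mm tall in all, about 150 g, upright on the bench (z = 0). This point is on its axis, 110 mm above its underside; sloping shoulder below 90 mm. Axes: z up, x towards the spout. Grip with the fingers closing across the spout's direction.
- spout_tip (a point): Lower end of the wash bottle's thin blue spout (8 mm thick): 85 mm out from the bottle's axis in its x direction, 86 mm above its underside. The spout is rigid with the bottle; it leaves the shoulder under the cap, rises to 105 mm above the underside and bends down at the tip.
- ring (a point): Centre of the floor inside the steel ring of the drip station (fixed to the bench). The floor is 8 mm above the bench; the ring is 72 mm wide inside at the floor, flares to 84 mm at its mouth, and its rim is 14 mm above the floor. Axes: z up, x towards the drain cup.
- drain (a point): Centre of the mouth of the black drain cup on the same station: 85 mm from the ring's centre in the station's x direction, mouth 50 mm wide inside, 36 mm above the bench.
- plain_bottle: Bystander: the same ivory bottle with the same blue cap but with no spout, 60 mm across and 126 mm tall, loose. Origin: centre of its underside.
- glass_bottle: Bystander: clear glass reagent bottle with a stopper, 56 mm across and 116 mm tall, loose. Origin: centre of its underside.
Mind the look-alikes: they are no part of the job. Leave any yellow look-alike of the part that bears wash_cap alone. Several things look just like the part that bears ring: the one meant starts farthest from the robot's base.

How it is judged:
At the end, for the whole second after the job is handed in: The wash bottle stands upright (within 0.1 rad) on the ring's floor, axis within 12 mm of the ring's centre, cap centre below 124 mm (118 when seated), spout tip within 24 mm of the drain cup's centre seen from above; the two other bottles are within 30 mm of where they stood (horizontal distance between wash_cap and ring below 0.012 m and height (world z) of wash_cap below 0.124 m and angle between wash_cap's own z axis and vertical below 0.1 rad and horizontal distance between spout_tip and drain below 0.024 m and distance of each of plain_bottle, glass_bottle from where it was at the start of the episode below 0.03 m); the robot touches nothing.
It fails at once if the wash bottle is tipped by more than 35 degrees (angle between wash_cap's own z axis and vertical above 0.61 rad).
It fails at once if another bottle is knocked over or moved by more than 30 mm (distance of any of plain_bottle, glass_bottle from where it was at the start of the episode above 0.03 m or angle between any of plain_bottle, glass_bottle's own z axis and vertical above 0.5 rad).
It also fails if it takes over 38 s, if anything falls off the work surface, if the arm or the gripper's body presses on something with over 40 N, if the wrist force passes 120 N, or if a joint passes its speed limit or range.

## Robot

A 6-joint arm with a two-finger parallel gripper is mounted at the origin on the work surface. World frame = base frame: x ahead of the robot, y to its left, z up, the work surface at z = 0. Lengths are in m, angles in rad, forces in N, time in s.
With the tool pointing down it reaches from about 0.325 to 0.9 m from the base axis. Payload 6.1 kg.
Tool frame: the origin (TCP) lies on the centre line of the jaws, within the pads' length; the fingertips stand 14 mm ahead of it and the grasp point (between the pads) lies 5 mm behind it; y points along the fingers, x is the direction in which the jaws open and shut, and the axes are right-handed (so a half turn about y gives the same grasp; the last joint's range is limited). The gripper opens to 85 mm and grips with 20 to 120 N. Pads are 22 mm wide; open, the fingers measure 114 mm over their backs; the gripper's body (76 mm by 85 mm) begins 54 mm behind the grasp point. The pads swing forward as they close: fully open they stand 13 mm farther back than shut.
Start: joints at [-1.365, 0.22, 1.526, -0, 1.395, -0.126], TCP at [0.204, -0.591, 0.245] pointing down, gripper open.
Joint ranges: [-2.98, 2.98], [-0.91, 2.08], [0.09, 2.57], [-1.24, 4.39], [0.2, 2.65], [-2.68, 2.68]. Speed limits (rad/s): [2.57, 2.57, 3.01, 3.14, 3.14, 3.14].

## Interface

Orientations are given as a unit quaternion [w, x, y, z].
In Python, from plant import ctrl, viewer gives the robot as it stands.
- The arm moves only by the tool step_arm, never from a script. Its arguments are lists of equal length, an entry for each row: "claw": the finger opening in cm, from 0 to 8.54; "offset": the shift along the tool's x, y, z in cm, a list of three; "angular": the turn, a rotation vector about the tool's x, y, z in degrees, a list of three. In form: {"claw": [claw, ...], "offset": [[x, y, z], ...], "angular": [[rx, ry, rz], ...]}. A call has exactly 8 rows; each row is the pose to reach, as a shift and turn from the pose measured when the call began, along the tool's axes at that moment; what a row does not reach only later rows make up. A row lasts 1/10 s, in which the tool goes at most 50 mm and 8.59 degrees, less where a joint would pass 70% of its speed; a pose out of reach is approached as far as the arm can. A call with a gripper value outside its range is refused whole. The fingers move at their own pace and stop on an object; the grip force is fixed at half the most. Time passes only in rows, so rows that repeat a pose let the fingers close, or fill a call up. It gives the time, the measured TCP pose, the force and the opening at its end, in the units of the state.
- ctrl.get_obs(): the state, without advancing time (a new reading comes with each control period).
- viewer.capture(name): name is "scene" or "top" or "wrist"; returns a dict with "img" (480x640x3 uint8, red, green, blue), "K" (3x3 intrinsics, pixels), "position" and "attitude" of the camera in the world. Camera axes: x right, y down, z forward; pixel columns grow to the right and rows downward; lengths in m; the calibration is good to about 2 mm. A picture is of the moment at which its call begins. There is no depth.
- ctrl.sign_off(): hands the job in, once; it reports no verdict.
Trained networks look in the newest picture that a camera, given by its name, has taken for a name from the list of things; names that differ only in an ending like _2 or _b are one class to them, and where a whole thing is asked for, a point or a joint stands for the part that bears it (a point fixed in the world has none). Each returns a list of dicts, best first, with "confidence" (0 to 1); they miss things now and then, are a little off and sometimes report something else, mostly with a low value. They report only what shows in the picture. A call takes as long as a camera call. They do not tell look-alikes from the thing itself.
- viewer.cut_out(camera, name): "mask" (480x640 bool, what is visible of it).
- viewer.mark_of(camera, name): "position" ([x, y, z] in m, in world coordinates, good to about 4 mm: a listed point, or the origin of a listed thing).
The state is a dict: "time_s": time; "q": joint angles; "qvel": joint speeds; "tau": joint torques, N m; "tcp_pos": TCP position; "tool_rot": TCP orientation; "wrist_force": force on the tool from outside, world axes, zero at the start; "wrist_torque": the same for the moment, N m; "gripper_width": finger opening in m.
Only numpy, scipy, OpenCV 4.12 (cv2) and the standard library are available. Lean on these libraries where they do the work, as an engineer would, in place of code of your own. Each camera call takes 0.05 s, during which the arm holds its last target.

## Working session

There is one attempt and no reset: what is moved stays moved. The work goes in short steps, Python scripts to look and compute and a tool call to move; the robot and the scene stay as the last step left them, time stands still between calls to the robot, and variables do not carry over. Pictures are saved under pics/ and viewed, and the job is handed in when it is done.

Besides the shell and the picture viewer there is one more tool, called after "Call:" in YAML: its name, and indented under it one key for each argument. step_arm: Moves the arm, as the interface text tells. Its arguments: {"type":"object","properties":{"claw":{"type":"array","items":{"type":"number"}},"offset":{"type":"array","items":{"type":"array","items":{"type":"number"}}},"angular":{"type":"array","items":{"type":"array","items":{"type":"number"}}}},"required":["claw","offset","angular"]}

```bash
mkdir -p pics; ls; python3 - <<'E'
from plant import ctrl, viewer
import cv2, numpy as np
o=ctrl.get_obs(); print(o)
for c in ("scene","top"):
    d=viewer.capture(c); cv2.imwrite(f"pics/{c}0.png",d["img"][:,:,::-1]); print(c,d["K"].tolist(),d["position"],d["attitude"])
    for n in ("wash_cap","spout_tip","ring","drain","plain_bottle","glass_bottle"):
        print(n,[(np.round(r["position"],3).tolist(),round(r["confidence"],2)) for r in viewer.mark_of(c,n)])
E
```

```text
pics
{'time_s': 0.0, 'q': array([-1.36511507e+00,  2.21272813e-01,  1.52760717e+00,  1.50931531e-06,
        1.39473867e+00, -1.26096661e-01]), 'qvel': array([-3.66394742e-06,  1.58646345e-03, -8.76524560e-04,  1.55807275e-04,
        2.31665132e-04,  1.07880290e-03]), 'tau': array([-5.23216186e-04, -4.96911764e+01, -3.89396238e+01, -2.05474007e-04,
        1.09757966e-02, -1.01164670e-05]), 'tcp_pos': array([ 0.20345496, -0.5903327 ,  0.24417241]), 'tool_rot': array([ 0.57618654, -0.57521387,  0.41109716, -0.41004537]), 'wrist_force': array([-0.0533729 ,  0.17603009,  0.56376774]), 'wrist_torque': array([0.02047772, 0.02002269, 0.05452088]), 'gripper_width': 0.08535353569701626}
scene [[459.8396843061091, 0.0, 318.88884956919543], [0.0, 459.8396843061091, 245.00272091953448], [0.0, 0.0, 1.0]] [ 1.01632784 -0.40158574  0.70177894] [-0.36521767  0.82753345  0.38551004 -0.18217151]
wash_cap [([0.363, 0.21, 0.11], 0.79), ([0.455, 0.082, 0.108], 0.56)]
spout_tip [([0.28, 0.239, 0.09], 0.84), ([0.366, 0.058, 0.084], 0.76)]
ring [([0.278, -0.251, 0.012], 0.7), ([0.541, -0.218, 0.007], 0.68)]
drain [([0.364, -0.265, 0.034], 0.89), ([0.63, -0.233, 0.034], 0.56)]
plain_bottle [([0.652, 0.106, 0.002], 0.7)]
glass_bottle [([0.479, 0.272, 0.001], 0.82)]
top [[439.17648672102337, 0.0, 326.0887270556084], [0.0, 439.17648672102337, 242.86947438654258], [0.0, 0.0, 1.0]] [0.39800294 0.03749286 0.96172392] [ 0.03215063 -0.70331071  0.70932059 -0.03441933]
wash_cap [([0.36, 0.213, 0.111], 0.93), ([0.45, 0.08, 0.107], 0.62)]
spout_tip [([0.371, 0.06, 0.084], 0.9), ([0.284, 0.238, 0.086], 0.86)]
ring [([0.539, -0.211, 0.006], 0.94), ([0.278, -0.248, 0.0], 0.65)]
drain [([0.36, -0.264, 0.034], 0.84), ([0.628, -0.233, 0.036], 0.82)]
plain_bottle [([0.649, 0.112, -0.0], 0.67)]
glass_bottle [([0.479, 0.275, -0.003], 0.97)]
```

View pics/scene0.png

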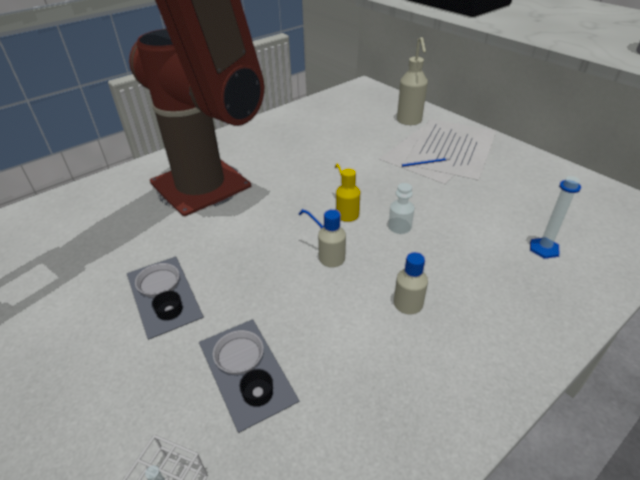

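View pics/top0.png

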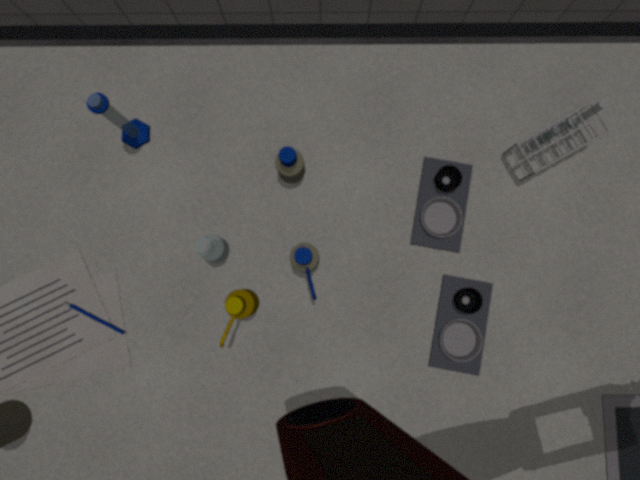

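```bash
cat > h.py <<'E'
import numpy as np, cv2
from plant import ctrl, viewer
from scipy.spatial.transform import Rotation as R
def rot(q): return R.from_quat(np.roll(np.array(q,float),-1))
def proj(d,p):
    c=rot(d["attitude"]).inv().apply(np.asarray(p)-d["position"]); u=d["K"]@c; return u[:2]/u[2]
def ray(d,uv,z):
    v=rot(d["attitude"]).apply(np.linalg.inv(d["K"])@[uv[0],uv[1],1.]); s=(z-d["position"][2])/v[2]; return d["position"]+s*v
E
python3 - <<'E'
from h import *
d=viewer.capture("top"); im=d["img"][:,:,::-1]
print(ray(d,(622,437),0.02), proj(d,(.54,-.215,.008)))
a=cv2.resize(im[380:480,540:640],(400,400),interpolation=3)
b=cv2.resize(im[140:260,390:510],(400,400),interpolation=3)
cv2.imwrite("pics/cropA.png",np.hstack([a,b]))
c=cv2.resize(im[220:320,260:360],(400,400),interpolation=3)
w=viewer.capture("wrist"); cv2.imwrite("pics/w0.png",w["img"][:,:,::-1]); cv2.imwrite("pics/cropB.png",c)
print(w["position"],w["attitude"])
for n in ("ring","drain"): print(n,[(np.round(r["position"],3).tolist(),round(r["confidence"],2)) for r in viewer.mark_of("wrist",n)])
E
```

```text
[ 0.07793433 -0.57532519  0.02      ] [439.36525503 218.36771867]
[ 0.28107991 -0.56490796  0.37408512] [ 0.13177749  0.80345823 -0.57305981 -0.09323104]
ring []
drain []
```

View pics/cropA.png

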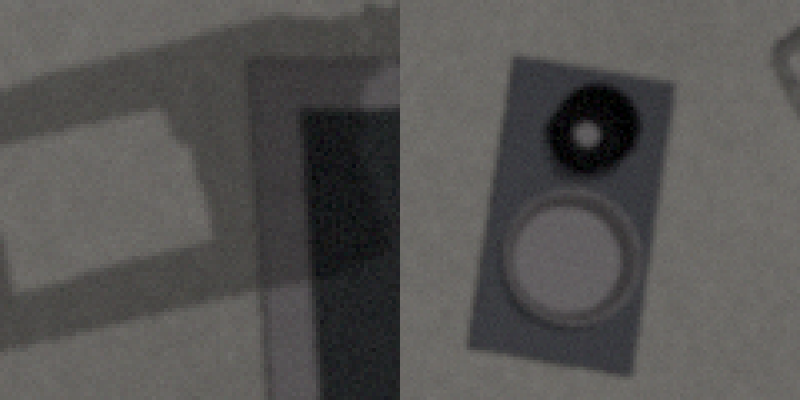

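View pics/cropB.png

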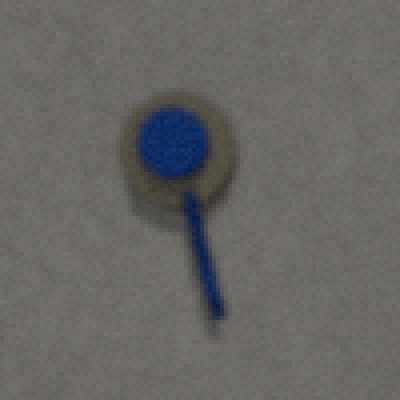

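View pics/w0.png

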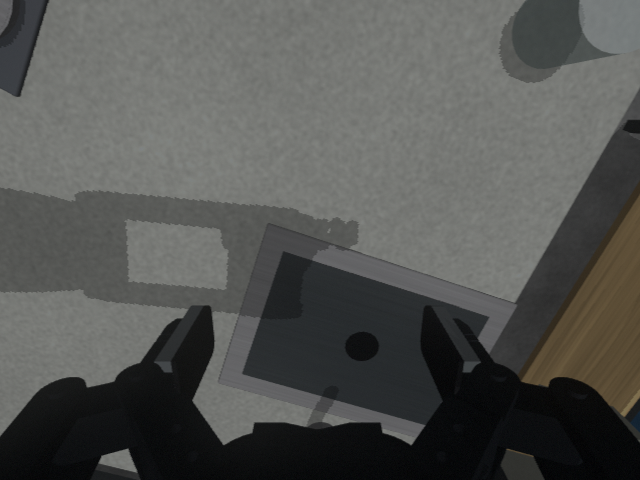

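```bash
python3 - <<'E'
from h import *
o=ctrl.get_obs(); M=rot(o["tool_rot"]).as_matrix(); print("tool axes cols\n",M.round(3))
caps={}
for c in ("scene","top"):
    d=viewer.capture(c); caps[c]=d
def blob(c,name,z,pos):
    d=caps[c]; best=None
    for r in viewer.cut_out(c,name):
        m=r["mask"]; ys,xs=np.nonzero(m)
        ctr,sz,an=cv2.minAreaRect(np.c_[xs,ys].astype(np.float32))
        print(c,name,round(r["confidence"],2),np.round(ctr,1),xs.min(),xs.max(),ys.min(),ys.max(),m.sum())
for c in caps:
    for n in ("wash_cap","ring"): blob(c,n,0,0)
# blue pixels on top
d=caps["top"]
hsv=cv2.cvtColor(d["img"],cv2.COLOR_RGB2HSV)
m=cv2.inRange(hsv,(105,120,40),(130,255,255)); n,l,st,ce=cv2.connectedComponentsWithStats(m)
for i in range(1,n):
    if st[i,4]>20: print(st[i],ce[i])
x,y=303.5,256
for p in [(.4525,.081,.127),(.3685,.059,.086),(.54,-.2145,.008),(.629,-.233,.036)]:
    print(p,[proj(caps[c],p).round(1).tolist() for c in caps])
E
```

```text
tool axes cols
 [[ 0.326 -0.     0.945]
 [-0.945 -0.     0.326]
 [ 0.    -1.    -0.   ]]
scene wash_cap 0.62 [346.8 192.9] 334 359 164 222 1075
scene ring 0.76 [246.3 373.6] 199 298 320 432 6332
scene ring 0.75 [163.6 296.7] 127 202 257 339 4052
top wash_cap 0.73 [303.3 269.6] 290 319 243 298 784
top ring 0.95 [441.6 203.7] 411 471 157 251 4470
top ring 0.75 [460.7 324. ] 430 492 274 373 4802
[ 88  93  20  20 178] [ 99.8988764 104.7247191]
[122 119  27  29 563] [135.36944938 133.35346359]
[279 147  17  19 243] [287.19341564 155.59259259]
[295 247  17  18 237] [302.8649789  255.44725738]
[306 268   9  31  83] [310.07228916 282.65060241]
[ 70 305  54  28 163] [ 96.52147239 318.49693252]
(0.4525, 0.081, 0.127) [[331.1, 212.1], [301.8, 255.8]]
(0.3685, 0.059, 0.086) [[298.3, 213.2], [314.1, 299.4]]
(0.54, -0.2145, 0.008) [[238.3, 353.2], [439.1, 218.4]]
(0.629, -0.233, 0.036) [[255.4, 384.5], [449.7, 175.4]]
```

```bash
cat >> h.py <<'E'
def go(p,az):
    """offset cm & turn about tool y deg to reach TCP p, tool-x azimuth az(deg), pointing down"""
    o=ctrl.get_obs(); Rm=rot(o["tool_rot"]); M=Rm.as_matrix()
    off=Rm.inv().apply(np.asarray(p)-o["tcp_pos"])*100
    a=np.radians(az); x=np.array([np.cos(a),np.sin(a),0]); y=np.array([0,0,-1.]); T=np.c_[x,y,np.cross(x,y)]
    rv=np.degrees(R.from_matrix(M.T@T).as_rotvec())
    print("t",round(o["time_s"],2),"tcp",o["tcp_pos"].round(4),"az",round(np.degrees(np.arctan2(M[1,0],M[0,0])),1),"q",o["q"].round(2),"w",round(o["gripper_width"],4),"F",o["wrist_force"].round(1))
    print("offset",off.round(2),"rotvec",rv.round(1))
E
python3 - <<'E'
from h import *
d=viewer.capture("top")
def c(x,y): return ray(d,(390+x/400*120,140+y/400*120),0.004)[:2]
for a,b in (((470,348),(513,57)),((632,373),(673,83))):
    v=c(b[0]-400,b[1])-c(a[0]-400,a[1]); print(np.degrees(np.arctan2(v[1],v[0])))
print("cap",ray(d,(302.9,255.4),.127))
go((.453,.080,.245),-76.7)
E
```

```text
-9.888335727848958
-10.12967033735645
cap [0.45324769 0.07882068 0.127     ]
t 1.25 tcp [ 0.2036 -0.5909  0.2453] az -71.0 q [-1.37  0.22  1.53  0.    1.39 -0.13] w 0.0856 F [ 0.5  0.6 -0.2]
offset [-5.531e+01  3.000e-02  4.543e+01] rotvec [-0.   5.7 -0. ]
```

Call:
step_arm:
  claw: [8.5,8.5,8.5,8.5,8.5,8.5,8.5,8.5]
  offset:
    - [-3.5,0,2.8]
    - [-7,0,5.7]
    - [-10.5,0,8.5]
    - [-14,0,11.3]
    - [-17.5,0,14.2]
    - [-21,0,17]
    - [-24.5,0,20]
    - [-28,0,22.8]
  angular:
    - [0,1,0]
    - [0,2,0]
    - [0,3,0]
    - [0,4,0]
    - [0,5,0]
    - [0,5.7,0]
    - [0,5.7,0]
    - [0,5.7,0]

```text
time_s: 2.05
tcp_pos: [0.3283, -0.2502, 0.2455]
tool_rot: [0.555, -0.554, 0.438, -0.439]
wrist_force: [1.3, 0.1, 0.3]
gripper_width: 0.0851
```

```bash
python3 - <<'E'
from h import *
go((.453,.080,.245),-76.7)
E
```

```text
t 2.05 tcp [ 0.3283 -0.2502  0.2455] az -76.7 q [-0.84 -0.32  2.04  0.    1.41  0.5 ] w 0.0851 F [1.3 0.1 0.3]
offset [-29.28   0.05  19.72] rotvec [-0. -0.  0.]
```

Call:
step_arm:
  claw: [8.5,8.5,8.5,8.5,8.5,8.5,8.5,8.5]
  offset:
    - [-4,0,2.7]
    - [-8,0,5.4]
    - [-12,0,8.1]
    - [-16,0,10.8]
    - [-20,0,13.5]
    - [-24,0,16.2]
    - [-27.5,0,18.5]
    - [-29.3,0,19.7]
  angular:
    - [0,0,0]
    - [0,0,0]
    - [0,0,0]
    - [0,0,0]
    - [0,0,0]
    - [0,0,0]
    - [0,0,0]
    - [0,0,0]

```text
time_s: 2.85
tcp_pos: [0.4533, 0.0833, 0.2457]
tool_rot: [0.556, -0.555, 0.438, -0.438]
wrist_force: [1.0, -0.1, -1.1]
gripper_width: 0.0848
```

```bash
python3 - <<'E'
from h import *
w=viewer.capture("wrist"); cv2.imwrite("pics/w1.png",w["img"][:,:,::-1])
for n in ("wash_cap","spout_tip"): print(n,[(np.round(r["position"],3).tolist(),round(r["confidence"],2)) for r in viewer.mark_of("wrist",n)])
for p in [(.453,.079,.127),(.3685,.059,.086)]: print(proj(w,p))
go((.453,.080,.107),-76.7)
E
```

```text
wash_cap [([0.456, 0.078, 0.112], 0.97), ([0.36, 0.205, 0.106], 0.69)]
spout_tip [([0.282, 0.243, 0.087], 0.78)]
[321.3253039 235.6893229]
[320.15195269 312.62553222]
t 3.0 tcp [0.4527 0.0812 0.2454] az -76.5 q [ 0.01 -0.19  1.94 -0.    1.39  1.34] w 0.0849 F [-1.4 -0.6  0.4]
offset [ 0.11 13.84 -0.  ] rotvec [-0.   0.2  0.1]
```

View pics/w1.png

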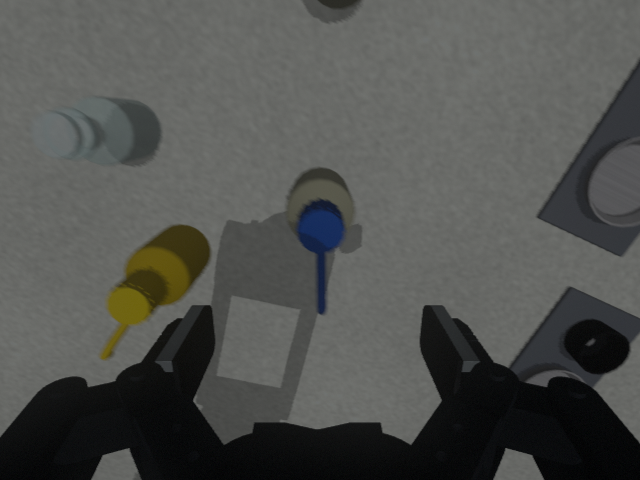

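Call:
step_arm:
  claw: [8.5,8.5,8.5,8.5,8.5,8.5,8.5,8.5]
  offset:
    - [0.2,2.5,0.1]
    - [0.2,5,0.1]
    - [0.2,7.5,0.1]
    - [0.2,10,0.1]
    - [0.2,12,0.1]
    - [0.2,13.2,0.1]
    - [0.2,13.8,0.1]
    - [0.2,13.8,0.1]
  angular:
    - [0,0,0]
    - [0,0,0]
    - [0,0,0]
    - [0,0,0]
    - [0,0,0]
    - [0,0,0]
    - [0,0,0]
    - [0,0,0]

```text
time_s: 3.8
tcp_pos: [0.454, 0.0788, 0.1072]
tool_rot: [-0.555, 0.555, -0.438, 0.438]
wrist_force: [-0.0, -0.3, -0.3]
gripper_width: 0.0851
```

Call:
step_arm:
  claw: [6,5,4,3,2.5,2.5,2.5,2.5]
  offset:
    - [0,0,0]
    - [0,0,0]
    - [0,0,0]
    - [0,0,0]
    - [0,0,0]
    - [0,0,0]
    - [0,0,0]
    - [0,0,0]
  angular:
    - [0,0,0]
    - [0,0,0]
    - [0,0,0]
    - [0,0,0]
    - [0,0,0]
    - [0,0,0]
    - [0,0,0]
    - [0,0,0]

```text
time_s: 4.6
tcp_pos: [0.4547, 0.079, 0.1081]
tool_rot: [0.555, -0.555, 0.438, -0.439]
wrist_force: [-1.4, 0.6, 6.4]
gripper_width: 0.0324
```

```bash
python3 - <<'E'
from h import *
w=viewer.capture("wrist"); s=viewer.capture("scene")
cv2.imwrite("pics/g1.png",np.hstack([cv2.resize(w["img"],(400,300)),cv2.resize(s["img"][150:300,230:430],(400,300),interpolation=3)])[:,:,::-1])
go((.453,.080,.21),-76.7)
E
```

```text
t 4.7 tcp [0.4547 0.079  0.1081] az -76.6 q [ 0.   -0.03  2.07 -0.    1.1   1.34] w 0.0323 F [-1.1  0.6  5.8]
offset [ -0.13 -10.19  -0.13] rotvec [-0.1  0.1  0.1]
```

View pics/g1.png

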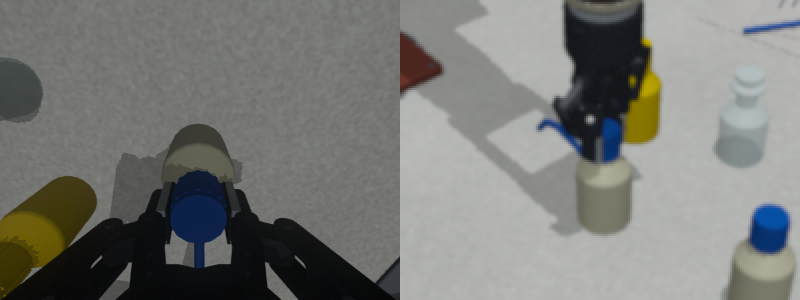

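Call:
step_arm:
  claw: [2.5,2.5,2.5,2.5,2.5,2.5,2.5,2.5]
  offset:
    - [0,-0.5,0]
    - [0,-1.5,0]
    - [0,-3,0]
    - [0,-5,0]
    - [0,-7,0]
    - [0,-9,0]
    - [0,-10,0]
    - [0,-10,0]
  angular:
    - [0,0,0]
    - [0,0,0]
    - [0,0,0]
    - [0,0,0]
    - [0,0,0]
    - [0,0,0]
    - [0,0,0]
    - [0,0,0]

```text
time_s: 5.5
tcp_pos: [0.4555, 0.079, 0.2098]
tool_rot: [0.556, -0.554, 0.437, -0.44]
wrist_force: [0.1, 0.4, -2.0]
gripper_width: 0.0328
```

```bash
python3 - <<'E'
from h import *
s=viewer.capture("scene"); t=viewer.capture("top")
cv2.imwrite("pics/g2.png",np.hstack([cv2.resize(s["img"][100:280,210:450],(400,300),interpolation=3),cv2.resize(t["img"][150:330,200:440],(400,300),interpolation=3)])[:,:,::-1])
for c in ("scene","top"):
  for n in ("wash_cap","spout_tip"): print(n,[(np.round(r["position"],3).tolist(),round(r["confidence"],2)) for r in viewer.mark_of(c,n)])
go((.54,-.2145,.21),-36)
E
```

```text
wash_cap [([0.454, 0.078, 0.21], 0.93), ([0.363, 0.208, 0.11], 0.59), ([0.478, 0.273, 0.006], 0.28)]
spout_tip [([0.372, 0.059, 0.183], 0.8)]
wash_cap [([0.361, 0.217, 0.111], 0.9), ([0.479, 0.277, -0.004], 0.64)]
spout_tip [([0.374, 0.058, 0.186], 0.63)]
t 5.8 tcp [0.4538 0.079  0.2069] az -76.6 q [ 0.   -0.15  1.98 -0.    1.31  1.34] w 0.0326 F [ 0.1 -0.4 -1.7]
offset [30.55 -0.3   1.57] rotvec [  0.1 -40.6   0. ]
```

View pics/g2.png

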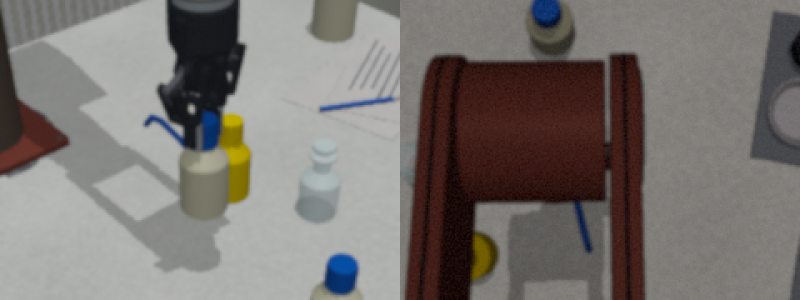

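Call:
step_arm:
  claw: [2.5,2.5,2.5,2.5,2.5,2.5,2.5,2.5]
  offset:
    - [1.5,0,0.1]
    - [5,0,0.3]
    - [9,0,0.5]
    - [13.5,0,0.7]
    - [18,0,1]
    - [22,0,1.2]
    - [25.5,0,1.4]
    - [28,0,1.5]
  angular:
    - [0,-3,0]
    - [0,-8,0]
    - [0,-14,0]
    - [0,-20,0]
    - [0,-26,0]
    - [0,-32,0]
    - [0,-39,0]
    - [0,-46,0]

```text
time_s: 6.6
tcp_pos: [0.5333, -0.1922, 0.206]
tool_rot: [-0.682, 0.683, -0.186, 0.185]
wrist_force: [0.5, 0.3, -0.7]
gripper_width: 0.0325
```

```bash
python3 - <<'E'
from h import *
go((.54,-.2145,.20),20)
E
```

```text
t 6.6 tcp [ 0.5333 -0.1922  0.206 ] az -30.4 q [-0.48  0.11  1.72 -0.    1.31  0.05] w 0.0325 F [ 0.5  0.3 -0.7]
offset [ 1.7   0.6  -1.59] rotvec [  0.  -50.4  -0.1]
```

Now turn on the spot, 110° in total over two calls.

Call:
step_arm:
  claw: [2.5,2.5,2.5,2.5,2.5,2.5,2.5,2.5]
  offset:
    - [0.5,0,-0.5]
    - [1,0,-1]
    - [1.4,0,-1.3]
    - [1.7,0,-1.6]
    - [1.7,0,-1.6]
    - [1.7,0,-1.6]
    - [1.7,0,-1.6]
    - [1.7,0,-1.6]
  angular:
    - [0,-7,0]
    - [0,-14,0]
    - [0,-21,0]
    - [0,-28,0]
    - [0,-35,0]
    - [0,-42,0]
    - [0,-49,0]
    - [0,-56,0]

```text
time_s: 7.4
tcp_pos: [0.5395, -0.2144, 0.2048]
tool_rot: [0.69, -0.689, -0.157, 0.16]
wrist_force: [0.8, -0.2, -2.2]
gripper_width: 0.0324
```

Call:
step_arm:
  claw: [2.5,2.5,2.5,2.5,2.5,2.5,2.5,2.5]
  offset:
    - [0,0,0]
    - [0,0,0]
    - [0,0,0]
    - [0,0,0]
    - [0,0,0]
    - [0,0,0]
    - [0,0,0]
    - [0,0,0]
  angular:
    - [0,-7,0]
    - [0,-14,0]
    - [0,-21,0]
    - [0,-28,0]
    - [0,-35,0]
    - [0,-42,0]
    - [0,-48,0]
    - [0,-53,0]

```text
time_s: 8.2
tcp_pos: [0.5391, -0.2142, 0.2037]
tool_rot: [0.547, -0.544, -0.449, 0.452]
wrist_force: [-0.1, -0.6, -2.3]
gripper_width: 0.0327
```

```bash
python3 - <<'E'
from h import *
go((.54,-.2145,.16),79.3)
s=viewer.capture("scene"); t=viewer.capture("top"); w=viewer.capture("wrist")
cv2.imwrite("pics/p1.png",np.hstack([cv2.resize(s["img"][260:440,140:380],(400,300),interpolation=3),cv2.resize(t["img"][120:300,330:570],(400,300),interpolation=3)])[:,:,::-1])
cv2.imwrite("pics/p1w.png",w["img"][:,:,::-1])
for c in ("scene","top","wrist"):
  for n in ("wash_cap","spout_tip","ring","drain"): print(c,n,[(np.round(r["position"],3).tolist(),round(r["confidence"],2)) for r in viewer.mark_of(c,n)])
go((.54,-.2145,.16),79.3)
E
```

```text
t 8.2 tcp [ 0.5391 -0.2142  0.2037] az 79.1 q [-0.51  0.15  1.69 -0.    1.31 -1.89] w 0.0327 F [-0.1 -0.6 -2.3]
offset [-0.02  4.37 -0.12] rotvec [-0.3 -0.2  0. ]
scene wash_cap [([0.364, 0.211, 0.113], 0.89), ([0.539, -0.212, 0.203], 0.77), ([0.621, -0.226, 0.179], 0.46)]
scene spout_tip [([0.621, -0.227, 0.178], 0.89), ([0.282, 0.236, 0.085], 0.63)]
scene ring [([0.279, -0.251, 0.009], 0.95), ([0.542, -0.219, 0.011], 0.59)]
scene drain [([0.366, -0.264, 0.034], 0.84), ([0.631, -0.23, 0.036], 0.67)]
top wash_cap [([0.36, 0.213, 0.112], 0.83), ([0.539, -0.214, 0.206], 0.75), ([0.479, 0.274, -0.002], 0.33)]
top spout_tip [([0.284, 0.241, 0.088], 0.91), ([0.623, -0.229, 0.181], 0.56)]
top ring [([0.538, -0.218, 0.007], 0.9)]
top drain [([0.624, -0.234, 0.037], 0.85)]
wrist wash_cap [([0.538, -0.218, 0.206], 0.58)]
wrist spout_tip [([0.62, -0.232, 0.184], 0.57)]
wrist ring []
wrist drain []
t 8.95 tcp [ 0.5395 -0.2144  0.2049] az 78.9 q [-0.51  0.15  1.69 -0.    1.31 -1.89] w 0.0326 F [ 0.3 -0.6 -1.3]
offset [ 0.    4.49 -0.06] rotvec [-0.2 -0.4 -0. ]
```

View pics/p1.png

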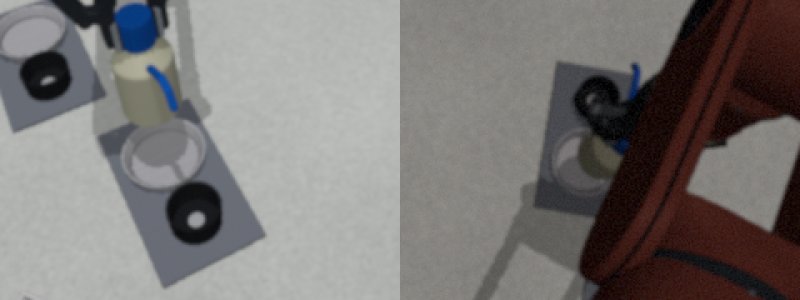

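View pics/p1w.png

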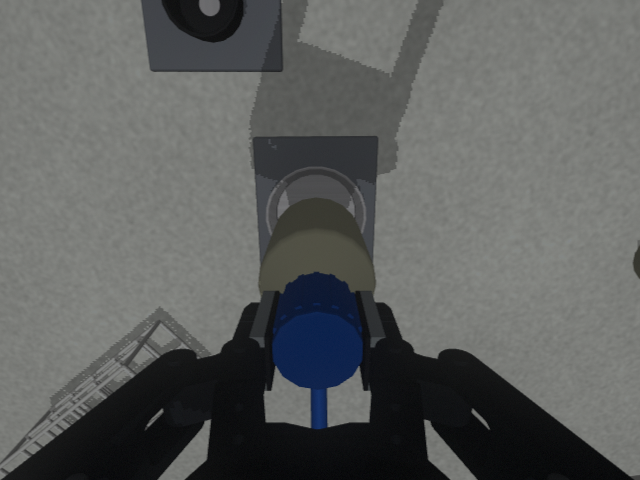

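```bash
python3 - <<'E'
from h import *
w=viewer.capture("wrist")
print(ray(w,(316,214),.022), proj(w,(.541,-.2165,.022)), proj(w,(.539,-.2144,.206)))
t=viewer.capture("top"); print([r["position"].round(4) if hasattr(r["position"],'round') else r["position"] for r in viewer.mark_of("top","ring")])
go((.541,-.2165,.135),79.7)
E
```

```text
[ 0.5412281  -0.21674866  0.022     ] [316.22542763 213.70341128] [318.58769505 325.10688095]
[[0.5385, -0.216, 0.009], [0.6255, -0.2271, 0.1804]]
t 9.1 tcp [ 0.5395 -0.2144  0.2049] az 78.9 q [-0.51  0.15  1.69 -0.    1.31 -1.89] w 0.0324 F [-0.   0.  -0.9]
offset [-0.17  6.99 -0.21] rotvec [-0.2 -0.8 -0. ]
```

Call:
step_arm:
  claw: [2.5,2.5,2.5,2.5,2.5,2.5,2.5,2.5]
  offset:
    - [-0.1,1,-0.1]
    - [-0.2,2.5,-0.2]
    - [-0.2,4,-0.2]
    - [-0.2,5.2,-0.2]
    - [-0.2,6,-0.2]
    - [-0.2,6.6,-0.2]
    - [-0.2,6.8,-0.2]
    - [-0.2,6.8,-0.2]
  angular:
    - [0,-0.5,0]
    - [0,-0.8,0]
    - [0,-0.8,0]
    - [0,-0.8,0]
    - [0,-0.8,0]
    - [0,-0.8,0]
    - [0,-0.8,0]
    - [0,-0.8,0]

```text
time_s: 9.9
tcp_pos: [0.5409, -0.2167, 0.1368]
tool_rot: [0.544, -0.542, -0.452, 0.454]
wrist_force: [-0.4, 0.4, -1.4]
gripper_width: 0.0327
```

```bash
python3 - <<'E'
from h import *
s=viewer.capture("scene"); w=viewer.capture("wrist")
cv2.imwrite("pics/p2.png",np.hstack([cv2.resize(s["img"][260:440,140:380],(400,300),interpolation=3),cv2.resize(w["img"],(400,300))])[:,:,::-1])
for c in ("scene","wrist"):
  for n in ("wash_cap","spout_tip","ring","drain"): print(c,n,[(np.round(r["position"],3).tolist(),round(r["confidence"],2)) for r in viewer.mark_of(c,n)])
go((.541,-.2165,.1165),79.7)
E
```

```text
scene wash_cap [([0.363, 0.212, 0.105], 0.72), ([0.538, -0.219, 0.133], 0.71), ([0.477, 0.276, 0.002], 0.24)]
scene spout_tip [([0.624, -0.23, 0.112], 0.84), ([0.283, 0.237, 0.088], 0.57)]
scene ring [([0.28, -0.25, 0.008], 0.91), ([0.54, -0.216, 0.007], 0.79)]
scene drain [([0.365, -0.264, 0.034], 0.9), ([0.629, -0.232, 0.037], 0.81)]
wrist wash_cap [([0.539, -0.219, 0.14], 0.94)]
wrist spout_tip [([0.622, -0.233, 0.116], 0.57)]
wrist ring []
wrist drain [([0.541, -0.218, 0.138], 0.38)]
t 10.4 tcp [ 0.5409 -0.2168  0.137 ] az 79.7 q [-0.52  0.22  1.74 -0.    1.19 -1.91] w 0.0323 F [ 0.6  0.1 -1.8]
offset [ 0.03  2.05 -0.01] rotvec [-0.2 -0.  -0. ]
```

View pics/p2.png

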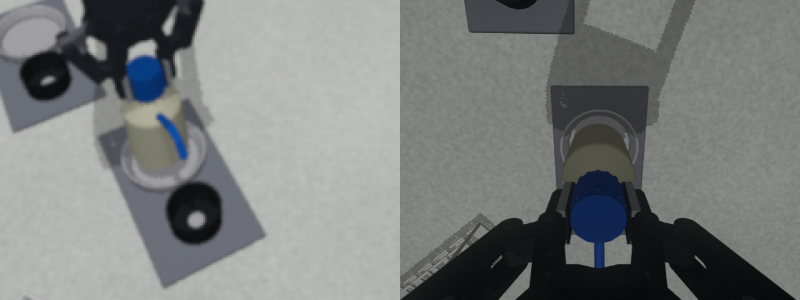

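Call:
step_arm:
  claw: [2.5,2.5,2.5,2.5,2.5,2.5,2.5,2.5]
  offset:
    - [0,0.4,-0.1]
    - [0,0.8,-0.1]
    - [0,1.2,-0.1]
    - [0,1.5,-0.1]
    - [0,1.8,-0.1]
    - [0,2,-0.1]
    - [0,2.05,-0.1]
    - [0,2.05,-0.1]
  angular:
    - [0,0,0]
    - [0,0,0]
    - [0,0,0]
    - [0,0,0]
    - [0,0,0]
    - [0,0,0]
    - [0,0,0]
    - [0,0,0]

```text
time_s: 11.2
tcp_pos: [0.5418, -0.2169, 0.1165]
tool_rot: [0.544, -0.542, -0.452, 0.454]
wrist_force: [-0.4, 0.4, -1.9]
gripper_width: 0.0327
```

```bash
python3 - <<'E'
from h import *
go((.541,-.2165,.1165),79.7)
E
```

```text
t 11.2 tcp [ 0.5418 -0.2169  0.1165] az 79.7 q [-0.52  0.25  1.75 -0.    1.15 -1.91] w 0.0327 F [-0.4  0.4 -1.9]
offset [0.03 0.   0.09] rotvec [-0.2 -0.  -0. ]
```

Call:
step_arm:
  claw: [2.5,2.5,2.5,2.5,2.5,2.5,2.5,2.5]
  offset:
    - [0,0.04,0]
    - [0,0.08,0]
    - [0,0.12,0]
    - [0,0.15,0]
    - [0,0.15,0]
    - [0,0.15,0]
    - [0,0.15,0]
    - [0,0.15,0]
  angular:
    - [0,0,0]
    - [0,0,0]
    - [0,0,0]
    - [0,0,0]
    - [0,0,0]
    - [0,0,0]
    - [0,0,0]
    - [0,0,0]

```text
time_s: 12.0
tcp_pos: [0.5423, -0.2172, 0.1162]
tool_rot: [0.543, -0.542, -0.452, 0.454]
wrist_force: [-1.9, 1.1, 5.4]
gripper_width: 0.0322
```

Call:
step_arm:
  claw: [3.4,3.8,4.4,5,6,7,8,8]
  offset:
    - [0,0,0]
    - [0,0,0]
    - [0,0,0]
    - [0,0,0]
    - [0,0,0]
    - [0,0,0]
    - [0,0,0]
    - [0,0,0]
  angular:
    - [0,0,0]
    - [0,0,0]
    - [0,0,0]
    - [0,0,0]
    - [0,0,0]
    - [0,0,0]
    - [0,0,0]
    - [0,0,0]

```text
time_s: 12.8
tcp_pos: [0.5423, -0.2172, 0.1161]
tool_rot: [0.543, -0.542, -0.452, 0.454]
wrist_force: [-0.3, -0.3, -0.1]
gripper_width: 0.0801
```

Call:
step_arm:
  claw: [8,8,8,8,8,8,8,8]
  offset:
    - [0,-0.5,0]
    - [0,-1.5,0]
    - [0,-3,0]
    - [0,-5,0]
    - [0,-7,0]
    - [0,-9,0]
    - [0,-11,0]
    - [0,-13,0]
  angular:
    - [0,0,0]
    - [0,0,0]
    - [0,0,0]
    - [0,0,0]
    - [0,0,0]
    - [0,0,0]
    - [0,0,0]
    - [0,0,0]

```text
time_s: 13.6
tcp_pos: [0.5429, -0.2173, 0.2489]
tool_rot: [-0.543, 0.543, 0.453, -0.454]
wrist_force: [0.6, -0.1, 0.2]
gripper_width: 0.08
```

```bash
python3 - <<'E'
from h import *
s=viewer.capture("scene"); w=viewer.capture("wrist"); t=viewer.capture("top")
cv2.imwrite("pics/p3.png",np.hstack([cv2.resize(s["img"][260:440,140:380],(400,300),interpolation=3),cv2.resize(w["img"],(400,300))])[:,:,::-1])
for c in ("scene","wrist","top"):
  for n in ("wash_cap","spout_tip","ring","drain","plain_bottle","glass_bottle"): print(c,n,[(np.round(r["position"],3).tolist(),round(r["confidence"],2)) for r in viewer.mark_of(c,n)])
go((.541,-.2165,.24),79.7)
E
```

```text
scene wash_cap [([0.362, 0.213, 0.108], 0.78), ([0.542, -0.217, 0.115], 0.58)]
scene spout_tip [([0.621, -0.231, 0.089], 0.69), ([0.284, 0.239, 0.086], 0.68)]
scene ring [([0.543, -0.215, 0.007], 0.97), ([0.279, -0.251, 0.01], 0.78)]
scene drain [([0.362, -0.267, 0.034], 0.93), ([0.629, -0.23, 0.034], 0.92)]
scene plain_bottle [([0.65, 0.107, 0.004], 0.88)]
scene glass_bottle [([0.478, 0.274, 0.003], 0.96)]
wrist wash_cap [([0.544, -0.22, 0.121], 0.55)]
wrist spout_tip [([0.626, -0.234, 0.099], 0.6)]
wrist ring []
wrist drain [([0.624, -0.23, 0.038], 0.64), ([0.623, -0.234, 0.096], 0.28)]
wrist plain_bottle [([0.655, 0.109, -0.003], 0.73)]
wrist glass_bottle []
top wash_cap [([0.362, 0.213, 0.109], 0.98), ([0.543, -0.214, 0.118], 0.97)]
top spout_tip [([0.283, 0.242, 0.088], 0.67), ([0.538, -0.214, 0.01], 0.52)]
top ring [([0.54, -0.215, 0.011], 0.6)]
top drain [([0.627, -0.234, 0.037], 0.7), ([0.36, -0.263, 0.035], 0.62)]
top plain_bottle [([0.65, 0.109, -0.002], 0.72)]
top glass_bottle [([0.479, 0.276, -0.002], 0.71), ([0.537, -0.214, 0.006], 0.51)]
t 14.65 tcp [ 0.5426 -0.2171  0.2462] az 79.7 q [-0.51  0.13  1.63 -0.    1.39 -1.91] w 0.08 F [0.1 0.4 0.1]
offset [0.03 0.62 0.17] rotvec [-0.1 -0.  -0. ]
```

View pics/p3.png

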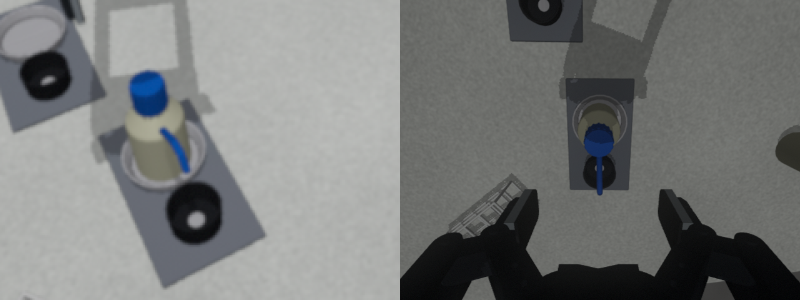

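The picture shows the bottle upright in the ring. The cap is at about (148,90) in the left view, the spout points over the drain cup, and the gripper is clear. The marks agree with this, so I'm handing the job in.

```bash
python3 -c "
from plant import ctrl
print(ctrl.sign_off())"
```

```text
the job is handed in; nothing more can be done
None
```

The ivory wash bottle with the spout is standing in the ring of the far drip station (ring at about 0.541, -0.217), its spout over the drain cup. I let go of it, backed the gripper off and handed the job in at about 14.7 s. No verdict was reported.

I gripped the bottle by its cap, turned it about 156° on the way and set it down until the wrist force showed contact.

Last checks, from the three cameras after release:

| Check | Measured | Limit |
|---|---|---|
| Cap axis from ring centre | about 2–4 mm | 12 mm |
| Cap height | 115–121 mm | below 124 mm |
| Spout tip from drain centre (scene and wrist) | about 4–8 mm | 24 mm |
| Plain and glass bottles moved | none beyond about 5 mm of measurement noise | 30 mm |

- **Upright:** the bottle looks upright in the scene and wrist pictures, but I did not measure its tilt.
- **Disagreements:** the top camera's network did not find the spout tip; it reported low-confidence false hits there, including at the ring. The wrist camera put the spout tip about 10 mm higher than the scene camera did.

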